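# Release the battery hatch of the backup unit by its hidden catch

## Task

Feel along the plain grey strip on top of the backup battery unit for the flush, sunken catch pad, and press it fully in with the fingertips so that it stays in and the battery hatch springs up. Then take the hand clear, leaving the hatch open. Pick nothing up, and leave everything else on the desk and on the unit where it is.

Things in the scene. Friction and masses are not known exactly. Their poses are not given: they have to be found in the camera images.
- ups: Backup battery unit lying flat, fixed to the desk, dark grey on a black case, 250 x 360 x 90 mm (its x, y, z). Origin: centre of its underside; x points away from the vented front, y to its left, z up. A plain light grey strip shows in its top, 3 mm lower (at 87 mm), x -90 to -20 mm, y -85 to +85 mm. Beyond it lies the hatch (x 0 to 100 mm, y -75 to +75 mm).
- strip_left (a point): Left (+y) end of the strip, on its centre line, at its surface. The catch is on this centre line, but where differs from unit to unit: its centre is anywhere up to 45 mm either side of the middle between strip_left and strip_right. The rest of the strip is rigid.
- strip_right (a point): Right (-y) end of the strip, on its centre line, at its surface, 170 mm from strip_left.
- catch (a joint): Concealed catch: a grey pad, slightly darker than the strip, 41 x 45 mm, sunk 3 mm below the strip's surface in an opening 44 mm across x 48 mm along the strip. Value: depth pressed in m, 0 at rest, 0.006 fully in (9 mm below the strip). Resists stiffly with about 5 N and stays where it is pushed; as it goes in the hatch springs up.
- hatch (a joint): The battery hatch, a blue-grey plate 98 x 148 x 6 mm flush with the top, hinged along its far (+x) edge; value in rad, 0 shut, about 0.4 when sprung open. Its near edge rises about 40 mm by itself in step with the catch as it goes in, and cannot be opened otherwise.
- hatch_edge (a point): Middle of the hatch's near edge when shut, at the unit's top, 55 mm beyond the strip's centre line.
- tape_roll: Bystander: roll of yellow tape lying flat on the unit's top, beside the hatch, 76 mm across, 20 mm high. Origin: centre of its underside.
- smartphone: Bystander: black smartphone lying flat on the desk, 150 x 75 x 9 mm. Origin: centre of its underside.
- mug: Bystander: blue mug, 80 mm across, 90 mm high. Origin: centre of its underside.
- stamp: Bystander: red hand stamp, standing, 40 mm across, 72 mm high. Origin: centre of its underside.
- marker: Bystander: green marker pen lying behind the unit, about 125 x 19 x 14 mm. Origin: centre of its underside.
- tea_can: Bystander: green tea can, standing, 66 mm across, 120 mm high. Origin: centre of its underside.
- label_carton: Bystander: small cardboard carton of labels, 110 x 80 x 60 mm. Origin: centre of its underside.

How it is judged:
At the end, for the whole second after the job is handed in: The catch is in (more than 4.5 mm of its 6 mm), the hatch stands open by more than 0.25 rad and is still, and every loose thing is within 20 mm of where it began (value of joint catch above 0.0045 m and value of joint hatch above 0.25 rad and velocity of joint hatch below 0.1 rad/s and distance of each of tape_roll, smartphone, mug, stamp, marker, tea_can, label_carton from where it was at the start of the episode below 0.02 m); the robot touches nothing.
It fails at once if any loose thing on the desk or the unit is lifted, carried or moved by more than 20 mm (distance of any of tape_roll, smartphone, mug, stamp, marker, tea_can, label_carton from where it was at the start of the episode above 0.02 m).
It also fails if it takes over 51 s, if anything falls off the work surface, if the arm or the gripper's body presses on something with over 40 N, if the wrist force passes 120 N, or if a joint passes its speed limit or range.

## Robot

A 6-joint arm with a two-finger parallel gripper is mounted at the origin on the work surface. World frame = base frame: x ahead of the robot, y to its left, z up, the work surface at z = 0. Lengths are in m, angles in rad, forces in N, time in s.
With the tool pointing down it reaches from about 0.35 to 0.85 m from the base axis. Payload 8.1 kg.
Tool frame: the origin (TCP) lies midway between the tips of the shut fingers; the grasp point (between the pads) lies 19 mm behind it; z points along the fingers, y is the direction in which the jaws open and shut (so a half turn about z gives the same grasp; the last joint's range is limited). The gripper opens to 93 mm and grips with 3 to 60 N. Pads are 15 mm wide; open, the fingers measure 128 mm over their backs; the gripper's body (75 mm by 188 mm) begins 65 mm behind the grasp point.
Start: joints at [-1.192, 0.13, 1.488, -0, 1.523, -0.085], TCP at [0.268, -0.537, 0.219] pointing down, gripper open.
Joint ranges: [-2.96, 2.96], [-0.89, 2.26], [0.02, 2.5], [-1.34, 4.48], [0, 2.73], [-2.66, 2.66]. Speed limits (rad/s): [2.39, 2.39, 2.79, 3.14, 3.14, 3.14].

## Interface

Orientations are given as a rotation vector (axis times angle).
In Python, from plant import robot gives the robot as it stands. The module is installed in compiled form; this text tells all that it offers.
- The arm moves only by the shell command python3 -m pendant 'ROWS' [FORCE]. ROWS is JSON, a list of rows, each an object with "translation": the shift along the tool's x, y, z in mm, a list of three; "twist": the turn, a rotation vector about the tool's x, y, z in rad, a list of three; "grip": the opening, from -1 (shut) to 1 (fully open). A call has exactly 10 rows; each row shifts and turns the pose as measured when the row begins, along the tool's axes as they then stand; what a row does not reach is not made up. A row lasts 1/10 s, in which the tool goes at most 50 mm and 8.59 degrees, less where a joint would pass 70% of its speed; a pose out of reach is approached as far as the arm can. A call is refused whole if a number of a shift passes 50 or a number of a turn 0.15, either way. A call with a gripper value outside its range is refused whole. The fingers move at their own pace and stop on an object; FORCE is the grip in N (left out, the last holds). Time passes only in rows, so rows that do not move let the fingers close, or fill a call up. It gives the time, the measured TCP pose, the force and the opening at its end, in the units of the state.
- robot.read_state(): the state, without advancing time (a new reading comes with each control period).
- robot.read_camera(name): name is "scene" or "top" or "wrist"; returns (picture, depth): 480x640x3 uint8, red, green, blue; 480x640 float32, m along the optical axis (not along the pixel's ray), 0 where there is no reading.
- robot.camera_info(name): a dict with "vertical_fov" (degrees; the focal length in pixels is half the picture's height over the tangent of half this angle, whatever the lens; pixels are square), "cx", "cy" (the principal point, pixels), "cam_to_world" (4x4, takes a point from camera to world coordinates). Camera axes: x right, y up, looking along -z (the intrinsics and any distortion apply to the point x, -y, -z); pixel columns grow to the right and rows downward; lengths in m; the calibration is good to about 2 mm. The wrist camera is an equidistant fisheye: a pixel r from the principal point sees the ray r / f radians off the axis. A picture is of the moment at which its call begins: read the wrist's pose just before it. camera_info takes no time and is no camera call; for the wrist camera it gives the pose at the moment of the call.
- robot.close_job(): hands the job in, once; it reports no verdict.
The state is a dict: "t": time; "q": joint angles; "dq": joint speeds; "joint_torque": joint torques, N m; "tool_pos": TCP position; "orientation": TCP orientation; "force": force on the tool from outside, world axes, zero at the start; "wrist_torque": the same for the moment, N m; "opening": finger opening in m.
Only numpy, scipy, OpenCV 4.12 (cv2) and the standard library are available. Lean on these libraries where they do the work, as an engineer would, in place of code of your own. Each camera call takes 0.05 s, during which the arm holds its last target. There are 200 camera calls.

## Working session

There is one attempt and no reset: what is moved stays moved. The work goes in short steps, Python scripts to look and compute and a shell command to move; the robot and the scene stay as the last step left them, time stands still between calls to the robot, and variables do not carry over. Pictures are saved under pics/ and viewed, about 8 in all and at most 12, crops included, and the job is handed in when it is done.

```bash
mkdir -p pics
cat > h.py <<'E'
import numpy as np, cv2
from plant import robot
def px2w(info,depth,u,v):
    f=240/np.tan(np.radians(info["vertical_fov"])/2)
    d=depth[int(v),int(u)]
    p=np.array([(u-info["cx"])/f*d,-(v-info["cy"])/f*d,-d,1])
    return (np.array(info["cam_to_world"])@p)[:3]
E
python3 - <<'E'
from h import *
for n in("top","scene"):
    p,d=robot.read_camera(n);i=robot.camera_info(n)
    cv2.imwrite(f"pics/{n}.png",p[:,:,::-1]);np.savez(f"{n}.npz",d=d,p=p)
    print(n,i)
s=robot.read_state();print(s)
E
```

```text
top {'vertical_fov': 54.983285577622475, 'cx': 317.67465265913455, 'cy': 240.89236330954103, 'cam_to_world': array([[ 9.02166258e-02,  9.72886843e-01, -2.12960446e-01,
         3.11906801e-01],
       [-9.95921942e-01,  8.79866413e-02, -1.99458238e-02,
         1.11217099e-02],
       [-6.67355136e-04,  2.13891426e-01,  9.76857212e-01,
         1.10891054e+00],
       [ 0.00000000e+00,  0.00000000e+00,  0.00000000e+00,
         1.00000000e+00]])}
scene {'vertical_fov': 46.788681699439564, 'cx': 319.87554066644856, 'cy': 239.7795504482796, 'cam_to_world': array([[ 0.76264889, -0.52243335,  0.38135294,  1.02757621],
       [ 0.64675714,  0.62366976, -0.43902304, -0.55830733],
       [-0.00847802,  0.58146317,  0.81352855,  1.12629922],
       [ 0.        ,  0.        ,  0.        ,  1.        ]])}
{'t': 0.1, 'q': array([-1.19240129e+00,  1.31046905e-01,  1.48917881e+00,  2.77060198e-05,
        1.52301175e+00, -8.53711432e-02]), 'dq': array([ 5.07531027e-04, -2.85709011e-03, -2.56658363e-03, -7.43010637e-04,
       -1.84153754e-04,  7.08700043e-05]), 'joint_torque': array([ 5.88007752e-04, -5.61337888e+01, -4.93097305e+01,  7.70007796e-02,
        2.89886986e-02, -7.08638754e-05]), 'tool_pos': array([ 0.26824458, -0.53611897,  0.21771086]), 'orientation': array([-3.05592197e+00, -7.21594426e-01,  3.34009094e-04]), 'force': array([0.03303005, 0.27339054, 0.08297073]), 'wrist_torque': array([ 0.02794067, -0.02768291,  0.03348298]), 'opening': 0.09288606509433618}
```

View pics/top.png

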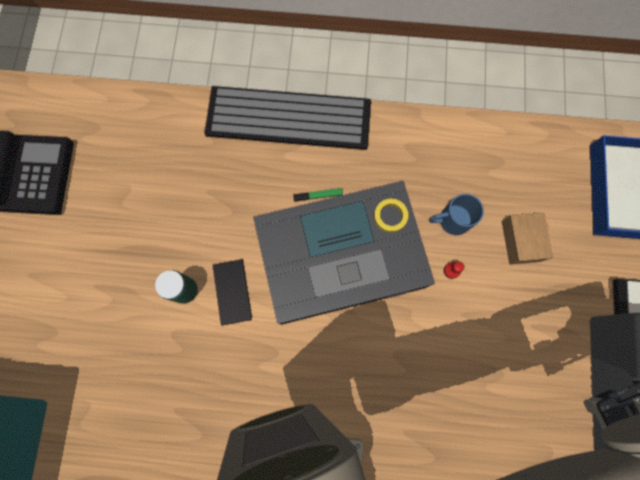

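View pics/scene.png

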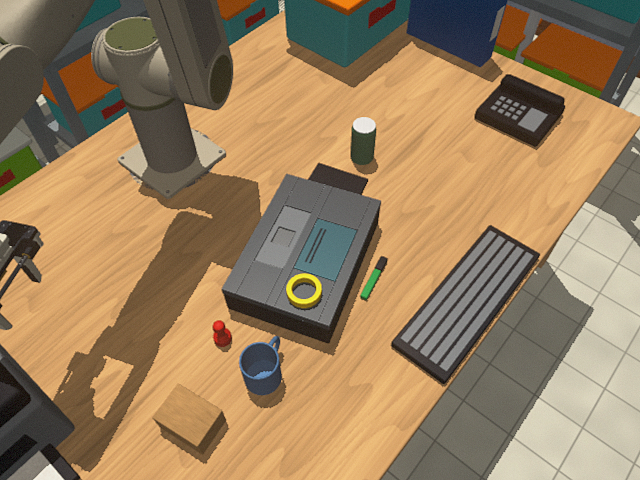

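The top view shows the strip around (308..389, 252..297), with a pad at about (349,273). The hatch is at (337,228) and the tape at (391,215). I'll enlarge it to measure.

Run:
```python
import cv2
p=cv2.imread("pics/top.png")[235:310,295:395]
cv2.imwrite("pics/c.png",cv2.resize(p,None,fx=8,fy=8,interpolation=cv2.INTER_CUBIC))
```

```text
(no output)
```

View pics/c.png

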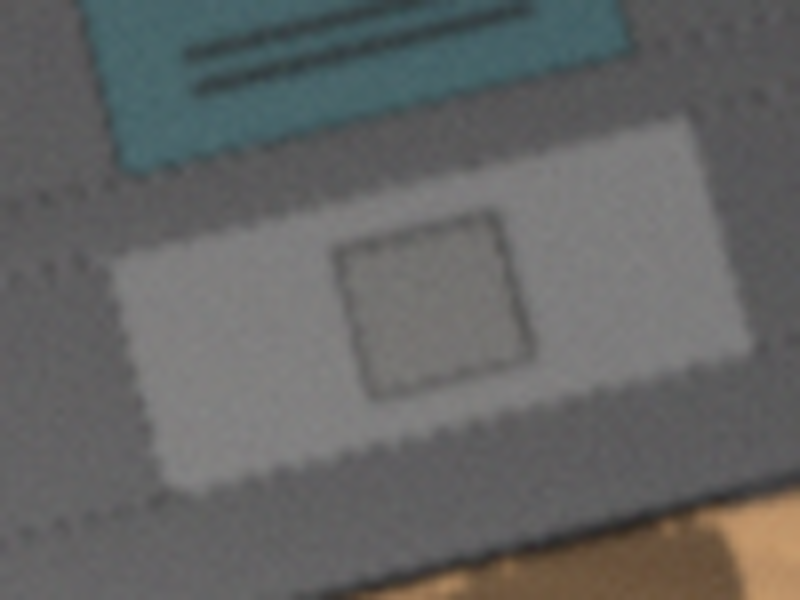

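Run:
```python
from h import *
from scipy.spatial.transform import Rotation as R
d=np.load("top.npz")["d"];i=robot.camera_info("top")
T=np.array(i["cam_to_world"]);f=240/np.tan(np.radians(i["vertical_fov"])/2)
def ray(u,v,z):
    r=T[:3,:3]@[(u-i["cx"])/f,-(v-i["cy"])/f,-1]; return T[:3,3]+r*(z-T[2,3])/r[2]
c=lambda x,y:(295+(x+.5)/8-.5,235+(y+.5)/8-.5)
P={n:ray(*c(*q),z) for n,q,z in[("farL",(112,258),.087),("farR",(688,118),.087),("nearR",(752,352),.087),("nearL",(172,495),.087),("pad",(435,305),.084),("hatchL",(122,175),.09),("hatchR",(632,48),.09)]}
for n in P:print(n,P[n].round(4))
print("depth pt strip",px2w(i,d,325,278),px2w(i,d,349,273),px2w(i,d,300,262))
s=robot.read_state();M=R.from_rotvec(s["orientation"]).as_matrix();print(M.round(3))
L=(P["farL"]+P["nearL"])/2;Rr=(P["farR"]+P["nearR"])/2
dy=L-Rr;print("mid",(L+Rr)/2,"len",np.linalg.norm(dy),"dir",dy/np.linalg.norm(dy))
y=dy/np.linalg.norm(dy);a=[np.degrees(np.arctan2(v[1],v[0])) for v in(y,M[:,1],M[:,0])];print("angles strip y, tool y, tool x",a)
tgt=P["pad"]+[0,0,.036];dp=tgt-s["tool_pos"];print("pos delta tool",M.T@dp*1000)
```

```text
farL [0.4736 0.047  0.087 ]
farR [ 0.5281 -0.1113  0.087 ]
nearR [ 0.4633 -0.1331  0.087 ]
nearL [0.4092 0.0242 0.087 ]
pad [ 0.469  -0.0443  0.084 ]
hatchL [0.4969 0.0463 0.09  ]
hatchR [ 0.5462 -0.0939  0.09  ]
depth pt strip [0.45192035 0.00808524 0.08636867] [ 0.46812697 -0.04443131  0.08525758] [0.48182157 0.06682631 0.09276117]
[[ 0.894  0.447 -0.001]
 [ 0.447 -0.894  0.002]
 [ 0.    -0.002 -1.   ]]
mid [ 0.46857256 -0.04329305  0.087     ] len 0.16682428287545775 dir [-0.32542988  0.94556617  0.        ]
angles strip y, tool y, tool x [np.float64(108.9916213808754), np.float64(-63.428224198700484), np.float64(26.57176006597572)]
pos delta tool [ 399.54022979 -349.89788145   98.3506431 ]
```

```bash
python3 -m pendant '[{"translation":[36,-32,0],"twist":[0,0,0],"grip":-1},{"translation":[36,-32,0],"twist":[0,0,0],"grip":-1},{"translation":[36,-32,0],"twist":[0,0,0],"grip":-1},{"translation":[36,-32,0],"twist":[0,0,0],"grip":-1},{"translation":[36,-32,0],"twist":[0,0,0],"grip":-1},{"translation":[36,-32,0],"twist":[0,0,0],"grip":-1},{"translation":[36,-32,0],"twist":[0,0,0],"grip":-1},{"translation":[36,-32,0],"twist":[0,0,0],"grip":-1},{"translation":[36,-32,0],"twist":[0,0,0],"grip":-1},{"translation":[0,0,0],"twist":[0,0,0.13],"grip":-1}]'
cat > d.py <<'E'
from h import *
from scipy.spatial.transform import Rotation as R
import sys
s=robot.read_state();M=R.from_rotvec(s["orientation"]).as_matrix()
tgt=np.array([.469,-.044,float(sys.argv[1])])
print(s["t"],s["tool_pos"].round(4),s["force"].round(2),"delta mm",(M.T@(tgt-s["tool_pos"])*1000).round(1))
print("angle tool y",np.degrees(np.arctan2(M[1,1],M[0,1])),"tilt rot tool:",np.cross([0,0,1],M.T@[0,0,-1]).round(4),s["opening"])
E
python3 d.py 0.12
```

```text
t: 1.1
tool_pos: [0.4313, -0.1174, 0.2126]
orientation: [-3.089, -0.512, 0.005]
force: [-0.7, 0.1, -0.2]
opening: 0.0173
1.1 [ 0.4313 -0.1174  0.2126] [-0.68  0.08 -0.19] delta mm [ 59.5 -56.3  93.1]
angle tool y -71.17674426169184 tilt rot tool: [-0.0109  0.0016  0.    ] 0.017317188439856034
```

```bash
python3 -m pendant '[{"translation":[20,-19,20],"twist":[-0.01,0,0],"grip":-1},{"translation":[20,-19,20],"twist":[0,0,0],"grip":-1},{"translation":[19,-18,20],"twist":[0,0,0],"grip":-1},{"translation":[0,0,20],"twist":[0,0,0],"grip":-1},{"translation":[0,0,13],"twist":[0,0,0],"grip":-1},{"translation":[0,0,0],"twist":[0,0,0],"grip":-1},{"translation":[0,0,0],"twist":[0,0,0],"grip":-1},{"translation":[0,0,0],"twist":[0,0,0],"grip":-1},{"translation":[0,0,0],"twist":[0,0,0],"grip":-1},{"translation":[0,0,0],"twist":[0,0,0],"grip":-1}]'
python3 d.py 0.1
python3 - <<'E'
from h import *
p,_=robot.read_camera("wrist");cv2.imwrite("pics/w.png",p[:,:,::-1])
E
```

```text
t: 2.1
tool_pos: [0.471, -0.0413, 0.1187]
orientation: [3.098, 0.51, 0.001]
force: [-0.5, 0.6, 0.3]
opening: 0.0008
2.1 [ 0.471  -0.0413  0.1187] [-0.55  0.61  0.28] delta mm [-2.8  1.9 18.7]
angle tool y -71.28591359469928 tilt rot tool: [ 0.002  -0.0006  0.    ] 0.0007610885482940017
```

View pics/w.png

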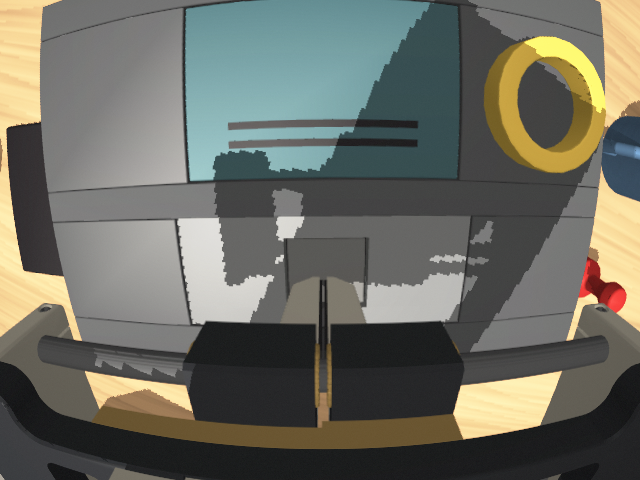

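The wrist view shows the shut tips at (323,278), over a pad spanning columns 286–367, so they are centred. Descending.

```bash
python3 -m pendant '[{"translation":[-3,2,8],"twist":[0,0,0],"grip":-1},{"translation":[0,0,8],"twist":[0,0,0],"grip":-1},{"translation":[0,0,6],"twist":[0,0,0],"grip":-1},{"translation":[0,0,4],"twist":[0,0,0],"grip":-1},{"translation":[0,0,3],"twist":[0,0,0],"grip":-1},{"translation":[0,0,2],"twist":[0,0,0],"grip":-1},{"translation":[0,0,0],"twist":[0,0,0],"grip":-1},{"translation":[0,0,0],"twist":[0,0,0],"grip":-1},{"translation":[0,0,0],"twist":[0,0,0],"grip":-1},{"translation":[0,0,0],"twist":[0,0,0],"grip":-1}]'
python3 d.py 0.078
```

```text
t: 3.15
tool_pos: [0.4689, -0.0447, 0.0853]
orientation: [3.098, 0.51, 0.002]
force: [0.3, 0.3, 0.6]
opening: 0.0003
3.15 [ 0.4689 -0.0447  0.0853] [0.31 0.31 0.6 ] delta mm [ 0.3 -0.7  7.3]
angle tool y -71.30287799461391 tilt rot tool: [ 0.0025 -0.0012  0.    ] 0.00034556719500499893
```

The tips are below the strip surface with no force, so they are inside the opening. Now pressing.

```bash
python3 -m pendant '[{"translation":[0,0,2],"twist":[0,0,0],"grip":-1},{"translation":[0,0,2],"twist":[0,0,0],"grip":-1},{"translation":[0,0,2],"twist":[0,0,0],"grip":-1},{"translation":[0,0,2],"twist":[0,0,0],"grip":-1},{"translation":[0,0,1],"twist":[0,0,0],"grip":-1},{"translation":[0,0,1],"twist":[0,0,0],"grip":-1},{"translation":[0,0,0],"twist":[0,0,0],"grip":-1},{"translation":[0,0,0],"twist":[0,0,0],"grip":-1},{"translation":[0,0,0],"twist":[0,0,0],"grip":-1},{"translation":[0,0,0],"twist":[0,0,0],"grip":-1}]'
python3 d.py 0.078
```

```text
t: 4.15
tool_pos: [0.4698, -0.0449, 0.0782]
orientation: [3.097, 0.51, 0.004]
force: [-2.3, 0.6, 4.2]
opening: 0.0004
4.15 [ 0.4698 -0.0449  0.0782] [-2.25  0.59  4.18] delta mm [-0.5 -1.1  0.2]
angle tool y -71.28821393509607 tilt rot tool: [ 0.0033 -0.0023  0.    ] 0.00044328428455665613
```

Nearly at the bottom. I'll press a little more until it reaches the stop.

```bash
python3 -m pendant '[{"translation":[0,0,1],"twist":[0,0,0],"grip":-1},{"translation":[0,0,1],"twist":[0,0,0],"grip":-1},{"translation":[0,0,1],"twist":[0,0,0],"grip":-1},{"translation":[0,0,1.5],"twist":[0,0,0],"grip":-1},{"translation":[0,0,1.5],"twist":[0,0,0],"grip":-1},{"translation":[0,0,1.5],"twist":[0,0,0],"grip":-1},{"translation":[0,0,1.5],"twist":[0,0,0],"grip":-1},{"translation":[0,0,1.5],"twist":[0,0,0],"grip":-1},{"translation":[0,0,1.5],"twist":[0,0,0],"grip":-1},{"translation":[0,0,1.5],"twist":[0,0,0],"grip":-1}]'
python3 d.py 0.078;  python3 - <<'E'
from h import *
p,_=robot.read_camera("wrist");cv2.imwrite("pics/w2.png",p[:,:,::-1])
E
```

```text
t: 5.15
tool_pos: [0.4699, -0.0449, 0.0781]
orientation: [3.097, 0.512, 0.0]
force: [-10.0, 2.3, 20.5]
opening: 0.0003
5.15 [ 0.4699 -0.0449  0.0781] [-9.99  2.28 20.51] delta mm [-0.6 -1.1  0.1]
angle tool y -71.22947390253661 tilt rot tool: [ 0.0027  0.0004 -0.    ] 0.00030388709873038083
```

View pics/w2.png

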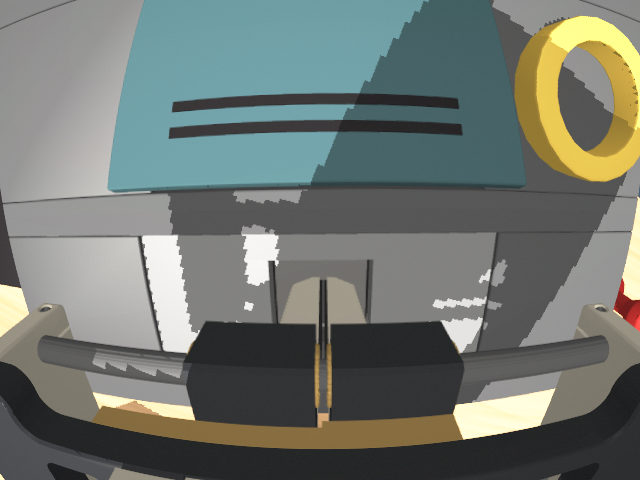

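The tips have bottomed at z = 0.078 with 20 N, and the hatch edge (row ~187, columns 108–525) has risen. Now withdrawing straight up.

```bash
python3 -m pendant '[{"translation":[0,0,-6],"twist":[0,0,0],"grip":-1},{"translation":[0,0,-10],"twist":[0,0,0],"grip":-1},{"translation":[0,0,-20],"twist":[0,0,0],"grip":-1},{"translation":[0,0,-30],"twist":[0,0,0],"grip":-1},{"translation":[0,0,-35],"twist":[0,0,0],"grip":-1},{"translation":[0,0,-35],"twist":[0,0,0],"grip":-1},{"translation":[-20,0,-25],"twist":[0,0,0],"grip":-1},{"translation":[-20,0,0],"twist":[0,0,0],"grip":-1},{"translation":[0,0,0],"twist":[0,0,0],"grip":-1},{"translation":[0,0,0],"twist":[0,0,0],"grip":-1}]'
python3 -m pendant '[{"translation":[-20,30,0],"twist":[0,0,0],"grip":-1},{"translation":[-20,30,0],"twist":[0,0,0],"grip":-1},{"translation":[0,40,0],"twist":[0,0,0],"grip":-1},{"translation":[0,40,0],"twist":[0,0,0],"grip":-1},{"translation":[0,40,0],"twist":[0,0,0],"grip":-1},{"translation":[0,30,0],"twist":[0,0,0],"grip":-1},{"translation":[0,0,0],"twist":[0,0,0],"grip":-1},{"translation":[0,0,0],"twist":[0,0,0],"grip":-1},{"translation":[0,0,0],"twist":[0,0,0],"grip":-1},{"translation":[0,0,0],"twist":[0,0,0],"grip":-1}]'
python3 - <<'E'
from h import *
p,d=robot.read_camera("scene");cv2.imwrite("pics/s2.png",p[:,:,::-1])
p,d=robot.read_camera("top");i=robot.camera_info("top");d0=np.load("top.npz")["d"]
print("hatch near edge z",[px2w(i,d,u,v)[2].round(3) for u,v in((320,248),(335,245),(355,240))], "pad",d[269:277,346:353].mean()-d0[269:277,346:353].mean())
cv2.imwrite("pics/t2.png",p[:,:,::-1]);print(robot.read_state()["force"])
E
```

```text
t: 6.2
tool_pos: [0.4311, -0.0575, 0.247]
orientation: [3.096, 0.512, 0.002]
force: [0.4, -0.3, 0.1]
opening: 0.0001
t: 7.2
tool_pos: [0.4649, -0.2722, 0.2379]
orientation: [-3.092, -0.519, 0.007]
force: [-0.1, 0.1, 0.2]
opening: 0.0007
hatch near edge z [np.float64(0.076), np.float64(0.077), np.float64(0.082)] pad 0.025405169
[ 0.44951555  0.32160396 -0.2011461 ]
```

View pics/s2.png

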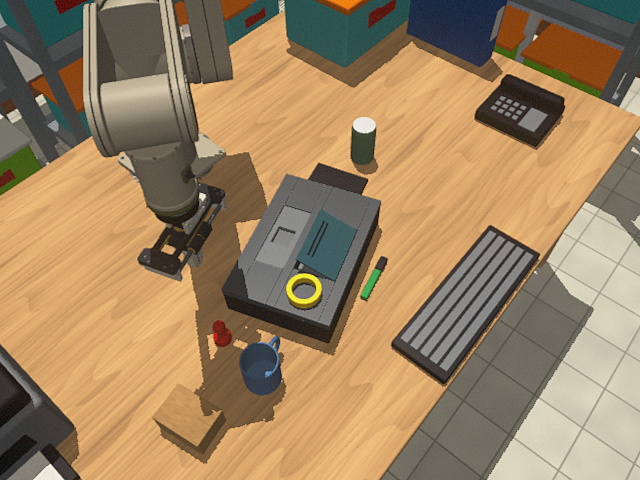

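View pics/t2.png

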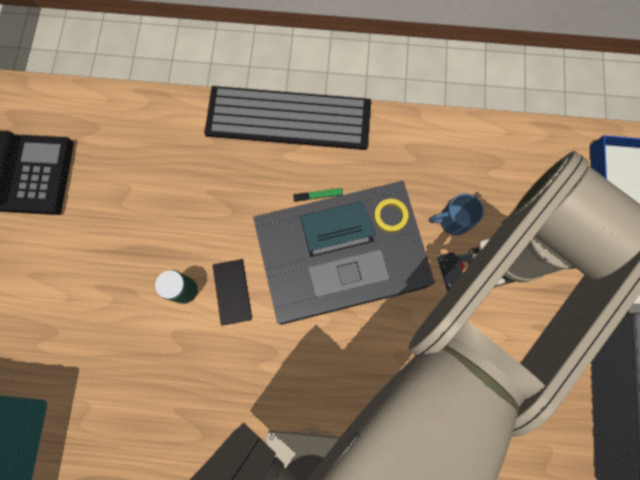

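The hatch stands open, its edge now at rows ~235–250 in the top view. The tape, phone, can, marker and mug are at the same pixels as before. One quick depth check, then I'll hand in.

Run:
```python
from h import *
p,d=robot.read_camera("top");i=robot.camera_info("top");d0=np.load("top.npz")["d"]
print("pad median change",np.median(d[268:278,345:353])-np.median(d0[268:278,345:353]),"strip",np.median(d[276:284,320:328])-np.median(d0[276:284,320:328]))
for v in range(205,256,5): print(v,px2w(i,d,335,v)[2].round(3),px2w(i,d0,335,v)[2].round(3))
s=robot.read_state();print(s["t"],s["force"].round(2));robot.close_job()
```

```text
pad median change 0.0061903 strip -0.00037181377
205 0.089 0.085
210 0.093 0.087
215 0.096 0.091
220 0.106 0.089
225 0.112 0.089
230 0.115 0.092
235 0.122 0.089
240 0.128 0.09
245 0.081 0.089
250 0.071 0.089
255 0.088 0.087
7.35 [-0.19  0.49 -0.04]
the job is handed in; nothing more can be done
```

The catch is pressed fully in and stays in, the hatch is open, and the job was handed in at about 7.4 s. No verdict was reported.

**What I did:** I found the sunken pad in the top camera image, almost at the middle of the strip. I pressed it straight down with the shut fingertips until it bottomed at about 20 N. I then lifted the hand clear and moved it to the side, about 0.24 m above the desk.

**Last checks:**
- **Catch:** the depth camera showed the pad 6.2 mm deeper than at the start, with the strip unchanged. It stayed there after I let go.
- **Hatch:** its near edge rose from about 90 mm to about 128 mm, which is roughly 0.4 rad. I did not measure that it was still.
- **Loose things:** the tape, phone, mug, marker and tea can looked unmoved in the top view, and the stamp and label carton in the scene view. I compared these by eye, not by measurement.
- **Contact:** the force on the hand was about zero.

**One check disagreed:** my first depth check gave a 25 mm average change at the pad and edge heights of about 76–82 mm. I put the edge heights down to points that fell in the gap under the raised hatch. The average was probably thrown off by bad depth readings. Repeating it with medians and a line of points across the hatch gave the consistent values above.

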